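Wind the display turntable and close its carton

TASK

The spring-driven display turntable lies in its open carton with its brass key up: wind the key clockwise (seen from above), a part turn at a time, until it comes up against its stop and is fully wound, but do not force it against the stop. Then close the carton: first fold the plain flap down flat, then the flap with the blue seal flat on top of it. Leave the other things on the counter where they stand.

Things in the scene. Friction and masses are not known exactly. Their poses are not given: they have to be found in the camera images.
- carton: Cardboard carton, fixed; 200 (x) by 180 (y) by 110 mm tall, walls 4 mm. Origin: centre of its underside, z up. In it a white round turntable (144 mm across, top face 60 mm above the origin) lies upside down in grey foam, its winding key upright on the carton's z axis. Flaps hinge on the two long rims: plain at y = +90 mm, sealed at y = -90 mm.
- key_grip (a point): Centre of the brass butterfly key's grip, on its turning axis, 86.5 mm above the carton's origin. The grip is an upright plate 50 mm wide (this point's x), 9 mm thick (this point's y) and 26 mm tall (z from 73.5 to 99.5 mm above the carton's origin), with rounded ends; it turns with the key. Half a turn looks the same.
- key (a joint): How far the key is wound, rad: 0 run down, grows as it is turned clockwise seen from above, 5.5 at the stop (fully wound). A ratchet-like friction holds it wherever it is let go. It takes 0.2 N m to turn at 0, rising to 0.34 N m near the stop; the stop itself is hard.
- key_twist (a joint): How far the key's slender shaft is twisted under load (the grip ahead of the wound shaft), rad: 0 when let go, 4 N m per rad, positive when turned clockwise; about 0.05 to 0.09 while winding, more only when the key is forced against its stop (0.3 is overwound, 1.2 N m).
- flap_plain (a joint): Plain cardboard flap, 198 by 88 by 4 mm, hinged along the carton's rim at y = +90 mm, 112 mm above the carton's origin, parallel to the carton's x: 0 closed (level, over the mouth), pi/2 upright, up to 2.3 leaning outwards. It stays where it is left.
- flap_plain_edge (a point): Middle of the plain flap's free edge, 88 mm from its hinge.
- flap_seal (a joint): Cardboard flap with a round blue seal (44 mm), 198 by 104 by 4 mm, hinged at y = -90 mm, 117 mm above the carton's origin, parallel to the carton's x: 0 closed, pi/2 upright, up to 2.3 leaning outwards. It stays where it is left.
- flap_seal_edge (a point): Middle of the sealed flap's free edge, 104 mm from its hinge.
- glasses: Folded red spectacles lying on the counter on the robot's side of the carton, about 135 by 40 by 14 mm; bystander. Origin at the centre of the underside.
- driver_stand: Black stand 75 by 85 mm with six small orange and grey screwdrivers, 108 mm tall, beyond the carton; bystander. Origin at the centre of the underside.
- cleaner: White lens cleaner bottle with blue cap, 44 mm across, 125 mm tall, beyond the carton; bystander. Origin at the centre of the underside.
- screw_cup: Small steel cup, 64 mm across, 45 mm tall, beyond the carton; bystander. Origin at the centre of the underside.

How it is judged (in metres and radians):
On the way, in this order (a step that is already met when the one before it is completed fails the run):
1. the key is wound up to its stop (over 5.2 rad) (value of joint key above 5.2 rad), for 0.2 s.
2. the plain flap is folded down flat (under 0.1 rad) (value of joint flap_plain below 0.1 rad), for 0.2 s.
3. the flap with the blue seal is folded down flat (under 0.1 rad) (value of joint flap_seal below 0.1 rad), for 0.2 s.
At the end, for the whole second after the job is handed in: The key stands within 0.3 rad of its stop (over 5.2 rad), and both flaps are down flat, within 0.1 rad of closed (value of joint key above 5.2 rad and value of joint each of flap_plain, flap_seal below 0.1 rad); the robot touches nothing.
It fails at once if the key is forced against its stop so that its shaft twists by more than 0.3 rad (1.2 N m) (value of joint key_twist above 0.3 rad).
It fails at once if the red spectacles are shifted by more than 30 mm (distance of glasses from where it was at the start of the episode above 0.03 m).
It fails at once if the screwdriver stand is shifted by more than 30 mm or tipped over (distance of driver_stand from where it was at the start of the episode above 0.03 m or angle between driver_stand's own z axis and vertical above 0.5 rad).
It fails at once if the cleaner bottle is shifted by more than 30 mm or tipped over (distance of cleaner from where it was at the start of the episode above 0.03 m or angle between cleaner's own z axis and vertical above 0.5 rad).
It fails at once if the screw cup is shifted by more than 30 mm or tipped over (distance of screw_cup from where it was at the start of the episode above 0.03 m or angle between screw_cup's own z axis and vertical above 0.5 rad).
It also fails if it takes over 72 s, if anything falls off the work surface, if the arm or the gripper's body presses on something with over 40 N, if the wrist force passes 120 N, or if a joint passes its speed limit or range.

ROBOT

A 6-joint arm with a two-finger parallel gripper is mounted at the origin on the work surface. World frame = base frame: x ahead of the robot, y to its left, z up, the work surface at z = 0. Lengths are in m, angles in degrees, forces in N, time in s.
With the tool pointing down it reaches from about 0.4 to 0.825 m from the base axis. Payload 7 kg.
Tool frame: the origin (TCP) lies midway between the tips of the shut fingers; the grasp point (between the pads) lies 19 mm behind it; z points along the fingers, y is the direction in which the jaws open and shut (so a half turn about z gives the same grasp; the last joint's range is limited). The gripper opens to 88 mm and grips with 3 to 60 N. Pads are 19 mm wide; open, the fingers measure 130 mm over their backs; the gripper's body (78 mm by 193 mm) begins 47 mm behind the grasp point.
Start: joints at [-46.92, 20.546, 0.682, 0, -70.136, -16.507], TCP at [0.302, -0.604, 0.227] pointing down, gripper open.
Joint ranges: [-176.03, 176.03], [-82.01, 121.73], [-58.28, 71.71], [-173.87, 95.51], [-174.79, -0.11], [-173.66, 173.66]. Speed limits (degrees/s): [136.94, 136.94, 172.46, 180, 180, 180].

INTERFACE

Orientations are given as [roll, pitch, yaw] about the fixed x, y, z axes, in that order (R = Rz(yaw) Ry(pitch) Rx(roll)).
In Python, from plant import get_state, capture, get_calibration, close_job, boxes_of, cut_out gives the robot as it stands.
- The arm moves only by the tool apply_moves, never from a script. Its argument "commands" is a list of rows, each an object with "grip": the closure, from 0 (fully open) to 1 (shut); "slide": the shift along the tool's x, y, z in m, a list of three; "roll": the turn about the tool's z in degrees. In form: [{"grip": grip, "slide": [x, y, z], "roll": roll}, ...]. A call has 1 to 5 rows; each row is the pose to reach, as a shift and turn from the pose commanded when the call began, along the tool's axes at that moment; what a row does not reach only later rows make up. A row lasts 1/8 s, in which the tool goes at most 62.5 mm and 10.7 degrees, less where a joint would pass 70% of its speed; a pose out of reach is approached as far as the arm can. A call with a gripper value outside its range is refused whole. The fingers move at their own pace and stop on an object; "grip_force" is the grip in N (left out, the last holds). Time passes only in rows, so rows that repeat a pose let the fingers close. It gives the time, the measured TCP pose, the force and the opening at its end, in the units of the state.
- get_state(): the state, without advancing time (a new reading comes with each control period).
- capture(name): name is "side" or "top" or "wrist"; returns (picture, depth): 400x640x3 uint8, red, green, blue; 400x640 float32, m along the optical axis (not along the pixel's ray), 0 where there is no reading.
- get_calibration(name): a dict with "mtx" (3x3 intrinsics, pixels), "R" (3x3) and "t" (3): a world point X has camera coordinates R X + t. Camera axes: x right, y down, z forward; pixel columns grow to the right and rows downward; lengths in m; the calibration is good to about 2 mm. A picture is of the moment at which its call begins: read the wrist's pose just before it. get_calibration takes no time and is no camera call; for the wrist camera it gives the pose at the moment of the call.
- close_job(): hands the job in, once; it reports no verdict.
Trained networks look in the newest picture that a camera, given by its name, has taken for a name from the list of things; names that differ only in an ending like _2 or _b are one class to them, and where a whole thing is asked for, a point or a joint stands for the part that bears it (a point fixed in the world has none). Each returns a list of dicts, best first, with "score" (0 to 1); they miss things now and then, are a little off and sometimes report something else, mostly with a low value. They report only what shows in the picture. A call takes as long as a camera call.
- boxes_of(name, camera): "position" ([x, y, z] in m, in the coordinates of the camera as it stood for that picture, good to about 4 mm: the middle of the surface that is visible of it).
- cut_out(name, camera): "mask" (400x640 bool, what is visible of it).
The state is a dict: "time_s": time; "joints": joint angles; "qd": joint speeds; "joint_torque": joint torques, N m; "tcp_pos": TCP position; "eef_rot": TCP orientation; "contact_force": force on the tool from outside, world axes, zero at the start; "moment": the same for the moment, N m; "gripper_width": finger opening in m.
Only numpy, scipy, OpenCV 4.12 (cv2) and the standard library are available. Lean on these libraries where they do the work, as an engineer would, in place of code of your own. Each camera call takes 0.05 s, during which the arm holds its last target.

## Working session

There is one attempt and no reset: what is moved stays moved. The work goes in short steps, Python scripts to look and compute and a tool call to move; the robot and the scene stay as the last step left them, time stands still between calls to the robot, and variables do not carry over. Pictures are saved under pics/ and viewed, and the job is handed in when it is done.

Besides the shell and the picture viewer there is one more tool, called by a JSON object that holds its "method" and its "body", one argument or row to a line. apply_moves: Moves the arm, as the interface text tells. Its arguments: {"type":"object","properties":{"commands":{"type":"array"},"grip_force":{"type":"number"}},"required":["commands"]}

```bash
ls; mkdir -p pics
cat > h.py <<'E'
import numpy as np, cv2
from plant import *
def snap(name,fn):
    cal=get_calibration(name)
    im,d=capture(name)
    cv2.imwrite('pics/'+fn,im[:,:,::-1].copy())
    return im,d,cal
def w(cal,p): 
    return np.array(cal['R']).T@(np.array(p)-np.array(cal['t']))
def cloud(d,cal):
    K=np.array(cal['mtx']); v,u=np.mgrid[0:400,0:640]
    c=np.stack([(u-K[0,2])/K[0,0]*d,(v-K[1,2])/K[1,1]*d,d],-1)
    return (c-np.array(cal['t']))@np.array(cal['R'])
E
python3 - <<'E'
from h import *
print(get_state())
for c in ['top','side']:
    im,d,cal=snap(c,c+'0.png')
    np.savez('pics/'+c+'0.npz',d=d)
    for n in ['carton','key_grip','flap_plain','flap_seal','glasses']:
        b=boxes_of(n,c)
        print(c,n,[(round(x['score'],2),w(cal,x['position']).round(3)) for x in b[:2]])
E
```

```text
pics
{'time_s': 0.0, 'joints': array([-4.69206362e+01,  2.05907269e+01,  6.34451500e-01, -2.16134813e-02,
       -7.01356439e+01, -1.65091657e+01]), 'qd': array([-0.02637819, -0.00948583,  0.00710657,  0.06777593,  0.02042783,
       -0.03082922]), 'joint_torque': array([ 7.45779507e-04, -5.82715845e+01,  2.93058068e+01,  6.99703261e+00,
        6.98031407e-03, -1.52005596e-04]), 'tcp_pos': array([ 0.30171417, -0.60327075,  0.22563113]), 'eef_rot': array([ 1.79906096e+02, -6.64278922e-03, -1.53437157e+02]), 'contact_force': array([-0.5851445 ,  0.01500511, -1.17808686]), 'moment': array([ 0.00295707, -0.01029352, -0.04949148]), 'gripper_width': 0.08756547716194457}
top carton [(0.76, array([0.541, 0.09 , 0.109]))]
top key_grip [(0.66, array([0.539, 0.088, 0.1  ])), (0.57, array([0.696, 0.029, 0.033]))]
top flap_plain [(0.72, array([0.581, 0.193, 0.151]))]
top flap_seal [(0.82, array([ 0.501, -0.025,  0.172]))]
top glasses [(0.58, array([ 0.658, -0.103,  0.011])), (0.57, array([0.379, 0.132, 0.001]))]
side carton [(0.75, array([0.532, 0.032, 0.114])), (0.17, array([0.741, 0.126, 0.075]))]
side key_grip []
side flap_plain [(0.64, array([0.579, 0.194, 0.15 ]))]
side flap_seal [(0.72, array([ 0.493, -0.026,  0.168]))]
side glasses [(0.97, array([0.38 , 0.12 , 0.005]))]
```

View pics/top0.png

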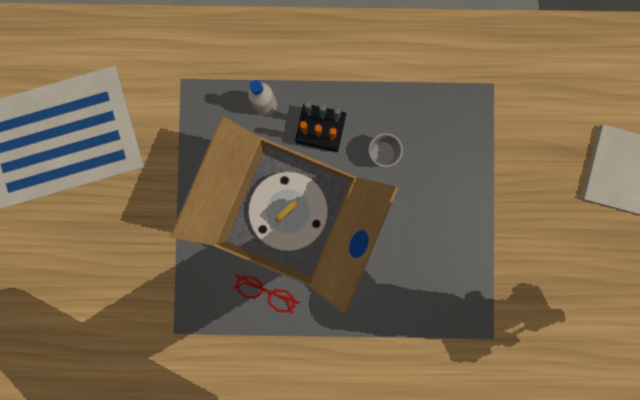

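View pics/side0.png

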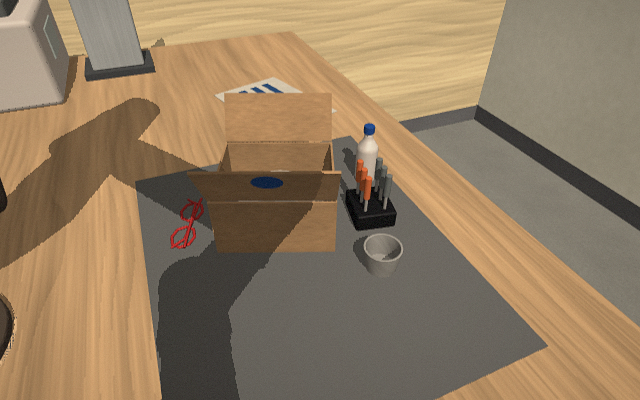

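Run:
```python
from h import *
cal=get_calibration('top'); d=np.load('pics/top0.npz')['d']
P=cloud(d,cal); print(cal['mtx'])
m=(d>0)&(P[...,2]>.08)&(P[...,2]<.105)&(np.hypot(P[...,0]-.54,P[...,1]-.089)<.045)
q=P[m]; print(len(q), q.min(0),q.max(0))
mm=m&(P[...,2]>.094); q=P[mm]
c=q.mean(0); u,s,v=np.linalg.svd((q-c)[:,:2]); print(c,len(q),v[0],np.degrees(np.arctan2(v[0,1],v[0,0])))
r=cv2.minAreaRect(q[:,:2].astype(np.float32)*1000); print(r)
# rim
for lo,hi in [(.105,.116)]:
    m=(d>0)&(P[...,2]>lo)&(P[...,2]<hi)&(np.abs(P[...,0]-.54)<.18)&(np.abs(P[...,1]-.09)<.2)
    q=P[m]; r=cv2.minAreaRect(q[:,:2].astype(np.float32)*1000); print(len(q),r, q.min(0),q.max(0))
    # short walls (x ends)
m=(d>0)&(P[...,2]>.05)&(P[...,2]<.07)&(np.hypot(P[...,0]-.54,P[...,1]-.089)<.1); q=P[m]
print(len(q),cv2.minAreaRect(q[:,:2].astype(np.float32)*1000),cv2.minEnclosingCircle(q[:,:2].astype(np.float32)*1000))
for n in ['flap_plain','flap_seal']:
    mk=cut_out(n,'top')[0]['mask'] if 0 else None
```

```text
[[406.2806787    0.         322.2412519 ]
 [  0.         406.2806787  195.19902822]
 [  0.           0.           1.        ]]
164 [0.52213067 0.06642543 0.08004538] [0.56061102 0.10534322 0.10158585]
[0.54157042 0.08589029 0.09843414] 138 [-0.68916015  0.72460906] 133.56366439351152
((541.1553344726562, 86.36724090576172), (8.95425796508789, 44.074195861816406), 44.253822326660156)
1387 ((587.0838012695312, 70.07564544677734), (181.46844482421875, 297.8331604003906), 68.13858032226562) [ 0.41623049 -0.03215759  0.10501521] [0.71977282 0.20714825 0.11598996]
4950 ((541.1240234375, 86.68138122558594), (172.67153930664062, 192.7745361328125), 68.183349609375) ((540.026123046875, 89.12602996826172), 99.88368225097656)
```

Run:
```python
from h import *
cal=get_calibration('top'); d=np.load('pics/top0.npz')['d']
P=cloud(d,cal)
cs=np.load('pics/side0.npz')['d']; 
a=np.radians(-21.8); c=np.array([.541,.0865])
ex=np.array([np.cos(a),np.sin(a)]); ey=np.array([-ex[1],ex[0]])
im,dd,_=snap('top','top1.png')
for cam,D in [('top',d),('side',cs)]:
  if cam=='side': capture('side')
  Q=cloud(D,get_calibration(cam))
  for n in ['flap_plain','flap_seal']:
    m=cut_out(n,cam)[0]['mask']; m=cv2.erode(m.astype(np.uint8),np.ones((3,3)))>0
    q=Q[m&(D>0)]; X=(q[:,:2]-c)@ex; Y=(q[:,:2]-c)@ey; Z=q[:,2]
    print(cam,n,len(q),'X',np.percentile(X,[1,99]).round(3),'Y',np.percentile(Y,[1,99]).round(3),'Z',np.percentile(Z,[1,99]).round(3))
    A=np.c_[X,Y,np.ones(len(X))]; k=np.linalg.lstsq(A,Z,rcond=None)[0]; print(k, np.degrees(np.arctan(k[1])))
print(np.median(P[(np.abs(P[...,0]-.3)<.05)&(d>0)&(np.abs(P[...,1])<.1)][:,2]))
```

```text
top flap_plain 5127 X [-0.095  0.095] Y [0.09  0.136] Z [0.115 0.188]
[ 0.00855069  1.36817274 -0.00262366] 53.83686112240761
top flap_seal 5072 X [-0.095  0.095] Y [-0.144 -0.091] Z [0.122 0.207]
[ 1.03312557e-03 -1.62937007e+00 -2.59022127e-02] -58.46113947363585
side flap_plain 4908 X [-0.096  0.094] Y [0.089 0.134] Z [0.114 0.186]
[ 1.04968474e-04  1.58004328e+00 -2.60259861e-02] 57.67052344263989
side flap_seal 3924 X [-0.096  0.094] Y [-0.146 -0.095] Z [0.121 0.206]
[ 0.00230029 -1.6492594  -0.0356879 ] -58.77019441560804
0.00028476242603290176
```

{"method": "apply_moves", "body": {
  "commands": [
    {"grip":0,"slide":[0,0,-0.06],"roll":0},
    {"grip":0,"slide":[-0.03,0.03,-0.1],"roll":0},
    {"grip":0,"slide":[-0.073,0.072,-0.1],"roll":0},
    {"grip":0,"slide":[-0.116,0.114,-0.1],"roll":0},
    {"grip":0,"slide":[-0.159,0.156,-0.1],"roll":0}
  ],
  "grip_force": 40
}}

```text
time_s: 1.52
tcp_pos: [0.3746, -0.3913, 0.3268]
eef_rot: [-180.0, 0.0, -153.5]
contact_force: [0.7, 0.4, 1.1]
gripper_width: 0.0877
```

{"method": "apply_moves", "body": {
  "commands": [
    {"grip":0,"slide":[-0.043,0.042,0],"roll":0},
    {"grip":0,"slide":[-0.086,0.084,0],"roll":0},
    {"grip":0,"slide":[-0.129,0.126,0],"roll":0},
    {"grip":0,"slide":[-0.172,0.168,0],"roll":0},
    {"grip":0,"slide":[-0.215,0.21,0],"roll":0}
  ]
}}

```text
time_s: 2.15
tcp_pos: [0.4729, -0.1071, 0.3271]
eef_rot: [-180.0, 0.1, -153.4]
contact_force: [0.6, -0.5, 0.4]
gripper_width: 0.0878
```

{"method": "apply_moves", "body": {
  "commands": [
    {"grip":0,"slide":[-0.043,0.042,0],"roll":-10},
    {"grip":0,"slide":[-0.086,0.084,0],"roll":-20},
    {"grip":0,"slide":[-0.129,0.126,0],"roll":-30},
    {"grip":0,"slide":[-0.1484,0.1445,0],"roll":-40},
    {"grip":0,"slide":[-0.1484,0.1445,0],"roll":-50}
  ]
}}

```text
time_s: 2.78
tcp_pos: [0.5412, 0.0887, 0.3259]
eef_rot: [180.0, -0.0, -102.9]
contact_force: [-0.8, -0.4, -0.1]
gripper_width: 0.0872
```

{"method": "apply_moves", "body": {
  "commands": [
    {"grip":0,"slide":[0,0,0],"roll":-10},
    {"grip":0,"slide":[0,0,0],"roll":-20},
    {"grip":0,"slide":[0,0,0],"roll":-30},
    {"grip":0,"slide":[0,0,0],"roll":-40},
    {"grip":0,"slide":[0,0,0],"roll":-50}
  ]
}}

```text
time_s: 3.4
tcp_pos: [0.5407, 0.0866, 0.3267]
eef_rot: [-180.0, -0.0, -53.1]
contact_force: [0.5, 0.4, -0.4]
gripper_width: 0.0877
```

{"method": "apply_moves", "body": {
  "commands": [
    {"grip":0,"slide":[0,0,0],"roll":-7},
    {"grip":0,"slide":[0,0,0],"roll":-7},
    {"grip":0,"slide":[0,0,0],"roll":-7}
  ]
}}

```text
time_s: 3.78
tcp_pos: [0.5408, 0.0866, 0.3266]
eef_rot: [-180.0, -0.0, -46.6]
contact_force: [-0.2, 0.2, -0.7]
gripper_width: 0.0876
```

Run:
```python
from h import *
s=get_state(); print(s)
im,d,cal=snap('wrist','w1.png'); P=cloud(d,cal)
m=(d>0)&(P[...,2]>.09)&(P[...,2]<.106)&(np.hypot(P[...,0]-.541,P[...,1]-.0865)<.032); q=P[m]
print(len(q),cv2.minAreaRect(q[:,:2].astype(np.float32)*1000),q.mean(0))
m=(d>0)&(P[...,2]>.05)&(P[...,2]<.067)&(np.hypot(P[...,0]-.541,P[...,1]-.0865)<.1);q=P[m];print(q.min(0),q.max(0))
b=boxes_of('key_grip','wrist');print([(x['score'],w(cal,x['position'])) for x in b])
```

```text
{'time_s': 3.775, 'joints': array([ 2.95963482e+01,  5.59879609e+00, -5.95503022e+00, -1.04714624e-04,
       -7.84383517e+01,  1.38220643e+01]), 'qd': array([-0.06251891,  0.0794133 , -0.01408286,  0.09232486, -0.05376588,
        0.43969242]), 'joint_torque': array([ 3.55962686e-03, -3.86486328e+01,  3.05983865e+01,  7.27704942e+00,
        5.49621403e-02,  4.46311757e-02]), 'tcp_pos': array([0.54075144, 0.08656492, 0.32663498]), 'eef_rot': array([-1.79992380e+02, -1.76911891e-03, -4.65816086e+01]), 'contact_force': array([-0.22504073,  0.18908076, -0.68643169]), 'moment': array([-0.03750515,  0.12247171,  0.00284016]), 'gripper_width': 0.08757753997124282}
215 ((541.8908081054688, 86.52923583984375), (8.70332145690918, 47.975040435791016), 43.22282791137695) [0.54262422 0.08645666 0.09783755]
[ 0.44120676 -0.01176724  0.05007499] [0.63994138 0.18541549 0.06698017]
[(0.55, array([0.54379334, 0.08805457, 0.10017025]))]
```

View pics/w1.png

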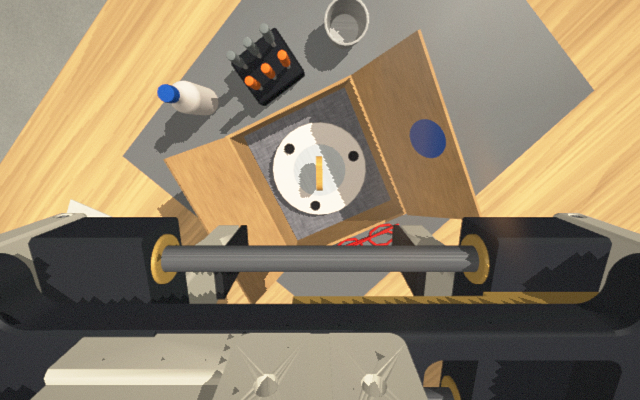

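{"method": "apply_moves", "body": {
  "commands": [
    {"grip":0,"slide":[0,0,0.06],"roll":0},
    {"grip":0,"slide":[0,0,0.12],"roll":0},
    {"grip":0,"slide":[0,0,0.17],"roll":0},
    {"grip":0,"slide":[0,0,0.2],"roll":0},
    {"grip":0,"slide":[0,0,0.21],"roll":0}
  ]
}}

```text
time_s: 4.5
tcp_pos: [0.5398, 0.0861, 0.1148]
eef_rot: [179.8, 0.1, -46.5]
contact_force: [0.1, -0.4, 0.6]
gripper_width: 0.0877
```

{"method": "apply_moves", "body": {
  "commands": [
    {"grip":0,"slide":[0,0,0.02],"roll":0},
    {"grip":0,"slide":[0,0,0.039],"roll":0},
    {"grip":0,"slide":[0,0,0.039],"roll":0},
    {"grip":0,"slide":[0,0,0.039],"roll":0}
  ]
}}

```text
time_s: 5.0
tcp_pos: [0.5417, 0.0869, 0.0789]
eef_rot: [-179.9, -0.0, -46.4]
contact_force: [-0.3, -0.1, 0.3]
gripper_width: 0.0874
```

{"method": "apply_moves", "body": {
  "commands": [
    {"grip":1,"slide":[0,0,0],"roll":0},
    {"grip":1,"slide":[0,0,0],"roll":0},
    {"grip":1,"slide":[0,0,0],"roll":0},
    {"grip":1,"slide":[0,0,0],"roll":0},
    {"grip":1,"slide":[0,0,0],"roll":0}
  ]
}}

```text
time_s: 5.62
tcp_pos: [0.5408, 0.0866, 0.0776]
eef_rot: [180.0, -0.0, -46.4]
contact_force: [0.5, 0.3, 0.1]
gripper_width: 0.043
```

{"method": "apply_moves", "body": {
  "commands": [
    {"grip":1,"slide":[0,0,0],"roll":0},
    {"grip":1,"slide":[0,0,0],"roll":0},
    {"grip":1,"slide":[0,0,0],"roll":0}
  ]
}}

```text
time_s: 6.0
tcp_pos: [0.5408, 0.0866, 0.0775]
eef_rot: [180.0, 0.0, -46.4]
contact_force: [0.1, 0.3, 0.6]
gripper_width: 0.013
```

Run:
```python
from h import *
s=get_state(); print({k:np.round(v,3) for k,v in s.items()})
snap('side','s2.png');snap('top','t2.png')
```

```text
{'time_s': np.float64(6.0), 'joints': array([ 2.9597e+01,  1.7020e+01, -2.6368e+01, -1.0000e-03, -4.6614e+01,
        1.3977e+01]), 'qd': array([-0.033, -0.115, -0.09 ,  0.003, -0.046, -0.016]), 'joint_torque': array([-1.0000e-03, -4.6812e+01,  2.2704e+01,  5.3970e+00,  5.4000e-02,
       -0.0000e+00]), 'tcp_pos': array([0.541, 0.087, 0.078]), 'eef_rot': array([ 1.79998e+02,  1.00000e-03, -4.64260e+01]), 'contact_force': array([0.073, 0.337, 0.621]), 'moment': array([ 0.024,  0.18 , -0.022]), 'gripper_width': np.float64(0.013)}
```

View pics/s2.png

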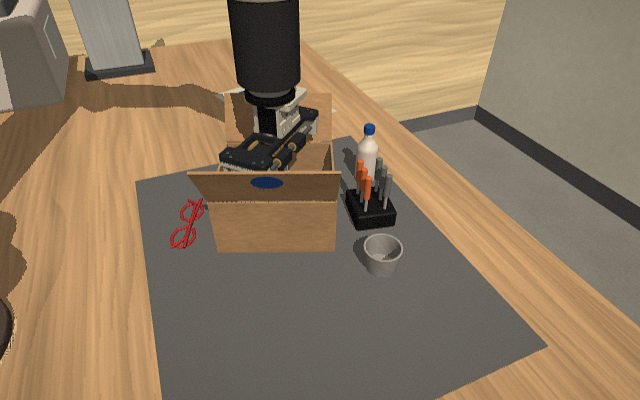

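View pics/t2.png

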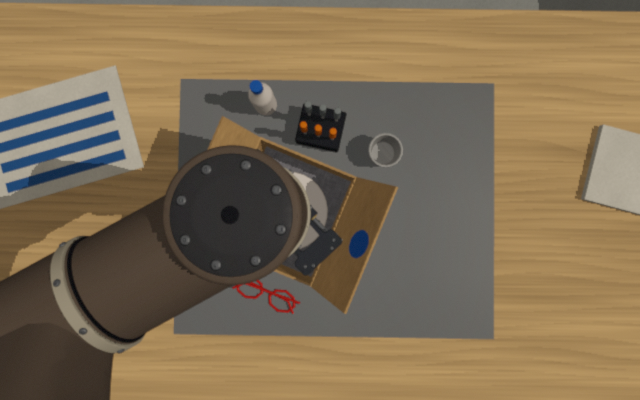

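{"method": "apply_moves", "body": {
  "commands": [
    {"grip":1,"slide":[0,0,0],"roll":0},
    {"grip":1,"slide":[0,0,0],"roll":0},
    {"grip":1,"slide":[0,0,0],"roll":3},
    {"grip":1,"slide":[0,0,0],"roll":6},
    {"grip":1,"slide":[0,0,0],"roll":10}
  ]
}}

```text
time_s: 6.72
tcp_pos: [0.5415, 0.0871, 0.0776]
eef_rot: [-179.9, -0.0, -56.5]
contact_force: [4.2, 4.5, -4.1]
gripper_width: 0.009
```

Run:
```python
from h import *
s=get_state(); print({k:np.round(s[k],3) for k in ['time_s','eef_rot','joints','contact_force','moment','gripper_width','joint_torque']})
```

```text
{'time_s': np.float64(6.725), 'eef_rot': array([-1.79916e+02, -5.00000e-03, -5.65140e+01]), 'joints': array([ 2.9614e+01,  1.7031e+01, -2.6334e+01, -2.0000e-03, -4.6551e+01,
        3.8730e+00]), 'contact_force': array([ 4.151,  4.51 , -4.061]), 'moment': array([ 1.372, -1.286,  0.234]), 'gripper_width': np.float64(0.009), 'joint_torque': array([ -1.9  , -48.405,  20.574,   5.535,  -1.866,   0.819])}
```

{"method": "apply_moves", "body": {
  "commands": [
    {"grip":1,"slide":[0,0,0],"roll":8},
    {"grip":1,"slide":[0,0,0],"roll":16},
    {"grip":1,"slide":[0,0,0],"roll":24},
    {"grip":1,"slide":[0,0,0],"roll":32},
    {"grip":1,"slide":[0,0,0],"roll":40}
  ]
}}

```text
time_s: 7.35
tcp_pos: [0.5415, 0.0872, 0.0777]
eef_rot: [-179.9, 0.1, -96.7]
contact_force: [3.4, 3.8, -3.7]
gripper_width: 0.0087
```

```bash
cat > st.py <<'E'
from h import *
s=get_state(); print({k:np.round(s[k],3).tolist() for k in ['time_s','eef_rot','contact_force','moment','gripper_width']}, s['joints'][5].round(2), s['joint_torque'][5])
E
python3 st.py
```

```text
{'time_s': 7.35, 'eef_rot': [-179.928, 0.055, -96.659], 'contact_force': [3.398, 3.842, -3.673], 'moment': [1.461, -1.32, 0.218], 'gripper_width': 0.009} -36.27 1.5921659767627716
```

{"method": "apply_moves", "body": {
  "commands": [
    {"grip":1,"slide":[0,0,0],"roll":8},
    {"grip":1,"slide":[0,0,0],"roll":16},
    {"grip":1,"slide":[0,0,0],"roll":24},
    {"grip":1,"slide":[0,0,0],"roll":32},
    {"grip":1,"slide":[0,0,0],"roll":40}
  ]
}}

```text
time_s: 7.98
tcp_pos: [0.5415, 0.0872, 0.0777]
eef_rot: [-180.0, 0.1, -136.7]
contact_force: [4.1, 4.0, -4.7]
gripper_width: 0.0092
```

```bash
python3 st.py
```

```text
{'time_s': 7.975, 'eef_rot': [-179.978, 0.093, -136.654], 'contact_force': [4.138, 3.985, -4.68], 'moment': [1.548, -1.445, 0.222], 'gripper_width': 0.009} -76.27 1.575169488787651
```

{"method": "apply_moves", "body": {
  "commands": [
    {"grip":1,"slide":[0,0,0],"roll":8},
    {"grip":1,"slide":[0,0,0],"roll":16},
    {"grip":1,"slide":[0,0,0],"roll":24},
    {"grip":1,"slide":[0,0,0],"roll":32},
    {"grip":1,"slide":[0,0,0],"roll":40}
  ]
}}

```text
time_s: 8.6
tcp_pos: [0.5416, 0.0873, 0.0777]
eef_rot: [180.0, 0.1, -176.7]
contact_force: [4.1, 4.3, -4.4]
gripper_width: 0.0089
```

```bash
python3 st.py
```

```text
{'time_s': 8.6, 'eef_rot': [179.955, 0.091, -176.653], 'contact_force': [4.121, 4.264, -4.355], 'moment': [1.384, -1.606, 0.3], 'gripper_width': 0.009} -116.27 1.558062918484211
```

{"method": "apply_moves", "body": {
  "commands": [
    {"grip":1,"slide":[0,0,0],"roll":8},
    {"grip":1,"slide":[0,0,0],"roll":16},
    {"grip":1,"slide":[0,0,0],"roll":24},
    {"grip":1,"slide":[0,0,0],"roll":32},
    {"grip":1,"slide":[0,0,0],"roll":40}
  ]
}}

```text
time_s: 9.22
tcp_pos: [0.5416, 0.0872, 0.0776]
eef_rot: [179.9, 0.0, 143.4]
contact_force: [4.4, 2.9, -4.6]
gripper_width: 0.0087
```

```bash
python3 st.py
```

```text
{'time_s': 9.225, 'eef_rot': [179.912, 0.046, 143.353], 'contact_force': [4.369, 2.853, -4.571], 'moment': [1.262, -1.722, 0.285], 'gripper_width': 0.009} -156.27 1.5405185893177986
```

{"method": "apply_moves", "body": {
  "commands": [
    {"grip":0.25,"slide":[0,0,0],"roll":0},
    {"grip":0.25,"slide":[0,0,0],"roll":0},
    {"grip":0.25,"slide":[0,0,0],"roll":0},
    {"grip":0.25,"slide":[0,0,0],"roll":0},
    {"grip":0.25,"slide":[0,0,0],"roll":0}
  ]
}}

```text
time_s: 9.85
tcp_pos: [0.5407, 0.0865, 0.0776]
eef_rot: [-180.0, -0.0, 143.6]
contact_force: [1.6, -0.4, 1.0]
gripper_width: 0.0532
```

```bash
python3 st.py
```

```text
{'time_s': 9.85, 'eef_rot': [-179.991, -0.003, 143.588], 'contact_force': [1.567, -0.36, 1.029], 'moment': [-0.079, -0.095, 0.025], 'gripper_width': 0.053} -156.0 0.008558288973290473
```

{"method": "apply_moves", "body": {
  "commands": [
    {"grip":0.25,"slide":[0,0,0],"roll":0},
    {"grip":0.25,"slide":[0,0,0],"roll":-10},
    {"grip":0.25,"slide":[0,0,0],"roll":-20},
    {"grip":0.25,"slide":[0,0,0],"roll":-30},
    {"grip":0.25,"slide":[0,0,0],"roll":-40}
  ]
}}

```text
time_s: 10.48
tcp_pos: [0.5407, 0.0865, 0.0775]
eef_rot: [-180.0, -0.0, -176.1]
contact_force: [0.6, 0.3, -0.4]
gripper_width: 0.0659
```

{"method": "apply_moves", "body": {
  "commands": [
    {"grip":0.25,"slide":[0,0,0],"roll":-10},
    {"grip":0.25,"slide":[0,0,0],"roll":-20},
    {"grip":0.25,"slide":[0,0,0],"roll":-30},
    {"grip":0.25,"slide":[0,0,0],"roll":-40},
    {"grip":0.25,"slide":[0,0,0],"roll":-50}
  ]
}}

```text
time_s: 11.1
tcp_pos: [0.5408, 0.0866, 0.0776]
eef_rot: [180.0, -0.0, -126.1]
contact_force: [0.4, -0.2, 0.6]
gripper_width: 0.0659
```

{"method": "apply_moves", "body": {
  "commands": [
    {"grip":0.25,"slide":[0,0,0],"roll":-10},
    {"grip":0.25,"slide":[0,0,0],"roll":-20},
    {"grip":0.25,"slide":[0,0,0],"roll":-30},
    {"grip":0.25,"slide":[0,0,0],"roll":-40},
    {"grip":0.25,"slide":[0,0,0],"roll":-50}
  ]
}}

```text
time_s: 11.72
tcp_pos: [0.5407, 0.0866, 0.0776]
eef_rot: [180.0, -0.0, -76.1]
contact_force: [-0.2, -1.1, -0.0]
gripper_width: 0.066
```

{"method": "apply_moves", "body": {
  "commands": [
    {"grip":0.25,"slide":[0,0,0],"roll":-10},
    {"grip":0.25,"slide":[0,0,0],"roll":-20},
    {"grip":0.25,"slide":[0,0,0],"roll":-30},
    {"grip":0.25,"slide":[0,0,0],"roll":-40},
    {"grip":0.25,"slide":[0,0,0],"roll":-40}
  ]
}}

```text
time_s: 12.35
tcp_pos: [0.5408, 0.0866, 0.0776]
eef_rot: [180.0, -0.0, -36.5]
contact_force: [-0.2, 0.4, 0.0]
gripper_width: 0.0659
```

{"method": "apply_moves", "body": {
  "commands": [
    {"grip":1,"slide":[0,0,0],"roll":0},
    {"grip":1,"slide":[0,0,0],"roll":0},
    {"grip":1,"slide":[0,0,0],"roll":0},
    {"grip":1,"slide":[0,0,0],"roll":0},
    {"grip":1,"slide":[0,0,0],"roll":0}
  ]
}}

```text
time_s: 12.98
tcp_pos: [0.5408, 0.0866, 0.0776]
eef_rot: [-180.0, -0.0, -36.4]
contact_force: [-0.5, 0.1, -1.0]
gripper_width: 0.0213
```

{"method": "apply_moves", "body": {
  "commands": [
    {"grip":1,"slide":[0,0,0],"roll":0},
    {"grip":1,"slide":[0,0,0],"roll":0},
    {"grip":1,"slide":[0,0,0],"roll":0}
  ]
}}

```text
time_s: 13.35
tcp_pos: [0.5414, 0.0872, 0.0777]
eef_rot: [-179.9, -0.0, -36.4]
contact_force: [2.1, 4.3, -3.2]
gripper_width: 0.0089
```

```bash
python3 st.py; python3 -c "
from h import *
im,d,cal=snap('side','s3.png')"
```

```text
{'time_s': 13.35, 'eef_rot': [-179.922, -0.027, -36.405], 'contact_force': [2.096, 4.329, -3.174], 'moment': [1.428, -0.699, 0.163], 'gripper_width': 0.009} 23.98 -0.18580620177090168
```

View pics/s3.png

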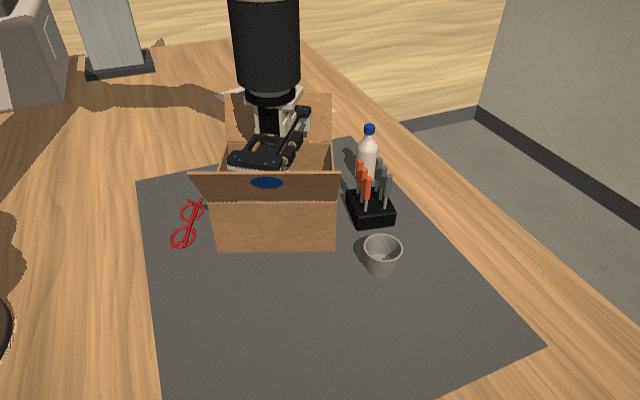

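{"method": "apply_moves", "body": {
  "commands": [
    {"grip":1,"slide":[0,0,0],"roll":7},
    {"grip":1,"slide":[0,0,0],"roll":14},
    {"grip":1,"slide":[0,0,0],"roll":21},
    {"grip":1,"slide":[0,0,0],"roll":28},
    {"grip":1,"slide":[0,0,0],"roll":35}
  ]
}}

```text
time_s: 14.02
tcp_pos: [0.5415, 0.0873, 0.0777]
eef_rot: [-179.9, 0.0, -71.6]
contact_force: [2.3, 4.3, -3.9]
gripper_width: 0.0084
```

```bash
python3 st.py
```

```text
{'time_s': 14.025, 'eef_rot': [-179.911, 0.024, -71.623], 'contact_force': [2.334, 4.287, -3.859], 'moment': [1.775, -0.844, 0.236], 'gripper_width': 0.008} -11.24 1.2976155057549477
```

{"method": "apply_moves", "body": {
  "commands": [
    {"grip":1,"slide":[0,0,0],"roll":7},
    {"grip":1,"slide":[0,0,0],"roll":14},
    {"grip":1,"slide":[0,0,0],"roll":21},
    {"grip":1,"slide":[0,0,0],"roll":28}
  ]
}}

```text
time_s: 14.52
tcp_pos: [0.5415, 0.0873, 0.0777]
eef_rot: [-179.9, 0.1, -99.6]
contact_force: [2.8, 4.7, -3.0]
gripper_width: 0.0089
```

```bash
python3 st.py
```

```text
{'time_s': 14.525, 'eef_rot': [-179.927, 0.069, -99.625], 'contact_force': [2.846, 4.659, -2.987], 'moment': [1.831, -1.005, 0.309], 'gripper_width': 0.009} -39.24 1.2857561185956001
```

{"method": "apply_moves", "body": {
  "commands": [
    {"grip":1,"slide":[0,0,0],"roll":6},
    {"grip":1,"slide":[0,0,0],"roll":12},
    {"grip":1,"slide":[0,0,0],"roll":18},
    {"grip":1,"slide":[0,0,0],"roll":24}
  ]
}}

```text
time_s: 15.02
tcp_pos: [0.5416, 0.0873, 0.0777]
eef_rot: [-180.0, 0.1, -123.6]
contact_force: [3.6, 4.6, -3.9]
gripper_width: 0.0088
```

```bash
python3 st.py
```

```text
{'time_s': 15.025, 'eef_rot': [-179.953, 0.1, -123.588], 'contact_force': [3.55, 4.596, -3.923], 'moment': [1.841, -1.205, 0.365], 'gripper_width': 0.009} -63.21 1.0480137169361115
```

{"method": "apply_moves", "body": {
  "commands": [
    {"grip":1,"slide":[0,0,0],"roll":5},
    {"grip":1,"slide":[0,0,0],"roll":10},
    {"grip":1,"slide":[0,0,0],"roll":15},
    {"grip":1,"slide":[0,0,0],"roll":20}
  ]
}}

```text
time_s: 15.52
tcp_pos: [0.5416, 0.0873, 0.0776]
eef_rot: [-180.0, 0.1, -143.6]
contact_force: [4.4, 4.2, -5.0]
gripper_width: 0.0088
```

```bash
python3 st.py
```

```text
{'time_s': 15.525, 'eef_rot': [-179.989, 0.108, -143.556], 'contact_force': [4.354, 4.225, -5.036], 'moment': [1.674, -1.358, 0.353], 'gripper_width': 0.009} -83.17 0.8114602044224739
```

{"method": "apply_moves", "body": {
  "commands": [
    {"grip":1,"slide":[0,0,0],"roll":4},
    {"grip":1,"slide":[0,0,0],"roll":8},
    {"grip":1,"slide":[0,0,0],"roll":12}
  ]
}}

```text
time_s: 15.9
tcp_pos: [0.5417, 0.0873, 0.0777]
eef_rot: [180.0, 0.1, -155.5]
contact_force: [4.0, 3.8, -3.6]
gripper_width: 0.0088
```

```bash
python3 st.py
```

```text
{'time_s': 15.9, 'eef_rot': [179.992, 0.115, -155.52], 'contact_force': [3.997, 3.843, -3.62], 'moment': [1.557, -1.484, 0.313], 'gripper_width': 0.009} -95.14 0.5787768959999084
```

{"method": "apply_moves", "body": {
  "commands": [
    {"grip":1,"slide":[0,0,0],"roll":3},
    {"grip":1,"slide":[0,0,0],"roll":6},
    {"grip":1,"slide":[0,0,0],"roll":9}
  ]
}}

```text
time_s: 16.27
tcp_pos: [0.5417, 0.0873, 0.0777]
eef_rot: [180.0, 0.1, -164.5]
contact_force: [3.9, 3.4, -4.8]
gripper_width: 0.0089
```

```bash
python3 st.py
```

```text
{'time_s': 16.275, 'eef_rot': [179.977, 0.113, -164.482], 'contact_force': [3.854, 3.378, -4.793], 'moment': [1.478, -1.548, 0.376], 'gripper_width': 0.009} -104.1 0.28116599656641483
```

{"method": "apply_moves", "body": {
  "commands": [
    {"grip":1,"slide":[0,0,0],"roll":2},
    {"grip":1,"slide":[0,0,0],"roll":4},
    {"grip":1,"slide":[0,0,0],"roll":6}
  ]
}}

```text
time_s: 16.65
tcp_pos: [0.5418, 0.0872, 0.0777]
eef_rot: [180.0, 0.1, -170.4]
contact_force: [4.5, 3.3, -4.4]
gripper_width: 0.0093
```

```bash
python3 st.py
```

```text
{'time_s': 16.65, 'eef_rot': [179.974, 0.11, -170.422], 'contact_force': [4.487, 3.333, -4.438], 'moment': [1.478, -1.572, 0.68], 'gripper_width': 0.009} -110.05 -0.21313745062798262
```

{"method": "apply_moves", "body": {
  "commands": [
    {"grip":1,"slide":[0,0,0],"roll":2},
    {"grip":1,"slide":[0,0,0],"roll":4},
    {"grip":1,"slide":[0,0,0],"roll":5}
  ]
}}

```text
time_s: 17.02
tcp_pos: [0.5417, 0.0872, 0.0777]
eef_rot: [180.0, 0.1, -175.4]
contact_force: [3.7, 4.5, -4.2]
gripper_width: 0.0098
```

```bash
python3 st.py
```

```text
{'time_s': 17.025, 'eef_rot': [179.976, 0.105, -175.373], 'contact_force': [3.735, 4.55, -4.215], 'moment': [1.412, -1.491, 0.87], 'gripper_width': 0.01} -115.02 -0.7432087697088718
```

{"method": "apply_moves", "body": {
  "commands": [
    {"grip":1,"slide":[0,0,0],"roll":-4},
    {"grip":1,"slide":[0,0,0],"roll":-8},
    {"grip":0.25,"slide":[0,0,0],"roll":-8},
    {"grip":0.25,"slide":[0,0,0],"roll":-8},
    {"grip":0.25,"slide":[0,0,0],"roll":-8}
  ]
}}

```text
time_s: 17.65
tcp_pos: [0.5403, 0.0861, 0.0775]
eef_rot: [-180.0, -0.1, -167.5]
contact_force: [-0.1, -0.0, -0.4]
gripper_width: 0.0333
```

{"method": "apply_moves", "body": {
  "commands": [
    {"grip":0.1,"slide":[0,0,0],"roll":0},
    {"grip":0.1,"slide":[0,0,0],"roll":0},
    {"grip":0.1,"slide":[0,0,0],"roll":0}
  ]
}}

```text
time_s: 18.02
tcp_pos: [0.5407, 0.0865, 0.0776]
eef_rot: [-180.0, -0.0, -167.4]
contact_force: [0.3, -1.1, -0.1]
gripper_width: 0.0638
```

{"method": "apply_moves", "body": {
  "commands": [
    {"grip":0.1,"slide":[0,0,-0.04],"roll":0},
    {"grip":0.1,"slide":[0,0,-0.1],"roll":0},
    {"grip":0.1,"slide":[0,0,-0.16],"roll":0},
    {"grip":0.1,"slide":[0,0,-0.22],"roll":0},
    {"grip":0.1,"slide":[0,0,-0.25],"roll":0}
  ]
}}

```text
time_s: 18.65
tcp_pos: [0.5415, 0.0867, 0.3316]
eef_rot: [180.0, 0.3, -167.4]
contact_force: [-0.1, 0.2, -1.8]
gripper_width: 0.0785
```

Run:
```python
from h import *
s=get_state(); print(s)
im,d,cal=snap('wrist','w4.png'); P=cloud(d,cal)
m=(d>0)&(P[...,2]>.09)&(P[...,2]<.106)&(np.hypot(P[...,0]-.541,P[...,1]-.0865)<.032); q=P[m]
print(len(q),cv2.minAreaRect(q[:,:2].astype(np.float32)*1000),q.mean(0))
im,d,cal=snap('side','s4.png')
```

```text
{'time_s': 18.65, 'joints': array([ 2.95958009e+01,  5.40189608e+00, -5.56992971e+00,  4.19815039e-02,
       -7.87469325e+01, -1.07024736e+02]), 'qd': array([-1.91133918e-02, -3.88628210e+00,  2.18467648e+01, -1.16923016e+00,
       -2.83567378e+01,  6.92321129e-02]), 'joint_torque': array([-1.34736439e-01, -3.98481810e+01,  3.04293287e+01,  7.61921167e+00,
        2.99173426e-01,  2.10329126e-04]), 'tcp_pos': array([0.54148907, 0.08666509, 0.33159456]), 'eef_rot': array([ 179.95706551,    0.28098131, -167.42094928]), 'contact_force': array([-0.09429456,  0.24072494, -1.77704003]), 'moment': array([-0.05446447, -0.01020919, -0.00646695]), 'gripper_width': 0.07851669024015141}
214 ((542.098388671875, 86.28491973876953), (48.2159423828125, 8.986608505249023), 23.13212776184082) [0.54062775 0.08570847 0.09815073]
```

View pics/w4.png

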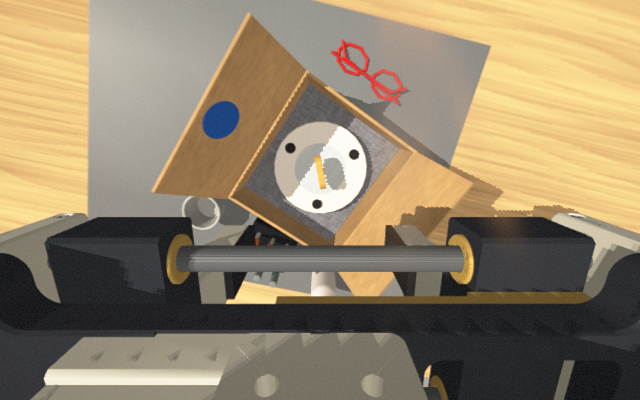

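View pics/s4.png

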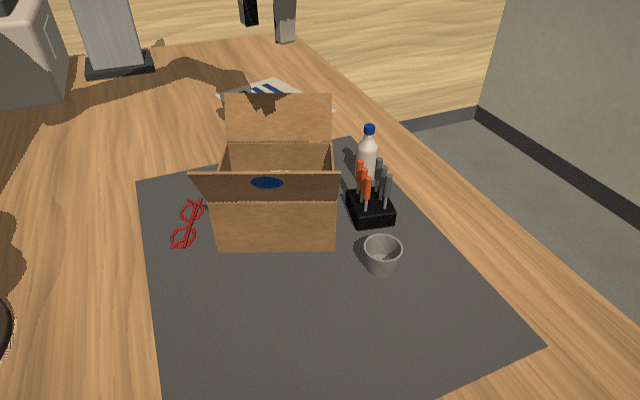

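{"method": "apply_moves", "body": {
  "commands": [
    {"grip":1,"slide":[0,0,0],"roll":-10},
    {"grip":1,"slide":[0,0,0],"roll":-20},
    {"grip":1,"slide":[0,0,0],"roll":-30},
    {"grip":1,"slide":[0,0,0],"roll":-40},
    {"grip":1,"slide":[0,0,0],"roll":-50}
  ]
}}

```text
time_s: 19.38
tcp_pos: [0.5404, 0.0865, 0.3267]
eef_rot: [179.9, -0.1, -117.1]
contact_force: [0.7, 0.5, -0.3]
gripper_width: 0.0342
```

{"method": "apply_moves", "body": {
  "commands": [
    {"grip":1,"slide":[0,0,0],"roll":-4.4},
    {"grip":1,"slide":[0,0,0],"roll":-4.4},
    {"grip":1,"slide":[0,0,0],"roll":-4.4},
    {"grip":1,"slide":[0,0,0],"roll":-4.4},
    {"grip":1,"slide":[0,0,0],"roll":-4.4}
  ]
}}

```text
time_s: 20.0
tcp_pos: [0.5408, 0.0866, 0.3275]
eef_rot: [180.0, 0.0, -113.1]
contact_force: [-0.3, 0.5, -0.6]
gripper_width: 0.0004
```

{"method": "apply_moves", "body": {
  "commands": [
    {"grip":1,"slide":[-0.05,0,0],"roll":-1.3},
    {"grip":1,"slide":[-0.1,0,0],"roll":-1.3},
    {"grip":1,"slide":[-0.15,0,0],"roll":-1.3},
    {"grip":1,"slide":[-0.175,-0.004,0],"roll":-1.3},
    {"grip":1,"slide":[-0.175,-0.004,0],"roll":-1.3}
  ]
}}

```text
time_s: 20.62
tcp_pos: [0.6133, 0.2476, 0.326]
eef_rot: [179.9, -0.1, -111.7]
contact_force: [-0.6, -1.1, -0.0]
gripper_width: 0.0006
```

{"method": "apply_moves", "body": {
  "commands": [
    {"grip":1,"slide":[0,0,0.05],"roll":0},
    {"grip":1,"slide":[0,0,0.1],"roll":0},
    {"grip":1,"slide":[0,0,0.15],"roll":0},
    {"grip":1,"slide":[0,0,0.177],"roll":0},
    {"grip":1,"slide":[0,0,0.177],"roll":0}
  ]
}}

```text
time_s: 21.25
tcp_pos: [0.6116, 0.2446, 0.1486]
eef_rot: [179.9, -0.2, -111.8]
contact_force: [0.9, 0.2, 1.0]
gripper_width: 0.0004
```

```bash
python3 st.py; python3 -c "
from h import *
im,d,cal=snap('side','s5.png')"
```

```text
{'time_s': 21.25, 'eef_rot': [179.865, -0.207, -111.775], 'contact_force': [0.861, 0.243, 0.97], 'moment': [0.013, 0.029, 0.032], 'gripper_width': 0.0} -60.48 0.00012263641110621393
```

View pics/s5.png

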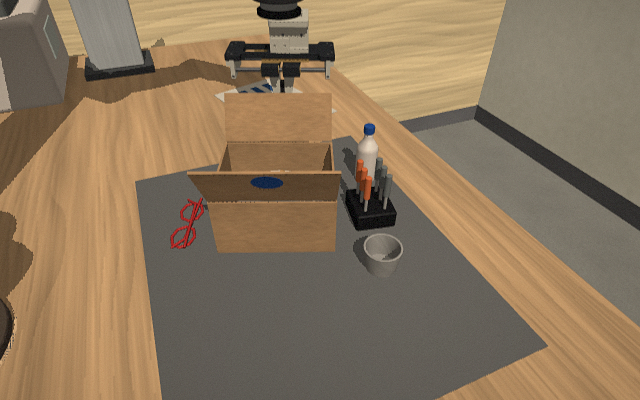

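{"method": "apply_moves", "body": {
  "commands": [
    {"grip":1,"slide":[0.02,0,0],"roll":0},
    {"grip":1,"slide":[0.04,0,0],"roll":0},
    {"grip":1,"slide":[0.058,0,0],"roll":0},
    {"grip":1,"slide":[0.075,0,0],"roll":0},
    {"grip":1,"slide":[0.089,0,-0.002],"roll":0}
  ]
}}

```text
time_s: 21.92
tcp_pos: [0.5795, 0.1622, 0.1528]
eef_rot: [180.0, 0.0, -111.8]
contact_force: [0.2, 0.5, -0.4]
gripper_width: 0.0006
```

```bash
python3 st.py; python3 -c "
from h import *
im,d,cal=snap('side','s6.png')"
```

```text
{'time_s': 21.925, 'eef_rot': [180.0, 0.011, -111.752], 'contact_force': [0.175, 0.517, -0.372], 'moment': [0.322, -0.092, -0.015], 'gripper_width': 0.001} -55.97 -0.15842693857848644
```

View pics/s6.png

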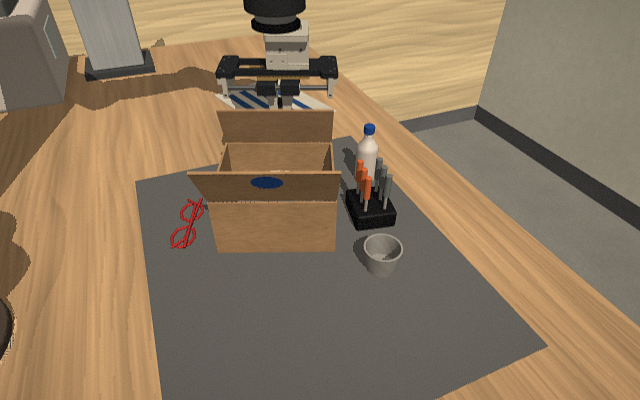

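{"method": "apply_moves", "body": {
  "commands": [
    {"grip":1,"slide":[0.012,0,0],"roll":0},
    {"grip":1,"slide":[0.024,0,0.007],"roll":0},
    {"grip":1,"slide":[0.031,0,0.018],"roll":0},
    {"grip":1,"slide":[0.035,0,0.029],"roll":0},
    {"grip":1,"slide":[0.035,0,0.039],"roll":0}
  ]
}}

```text
time_s: 22.6
tcp_pos: [0.5669, 0.1304, 0.1133]
eef_rot: [180.0, -0.1, -111.7]
contact_force: [-24.4, -2.0, 75.1]
gripper_width: 0.0008
```

{"method": "apply_moves", "body": {
  "commands": [
    {"grip":1,"slide":[0,0,0.001],"roll":0},
    {"grip":1,"slide":[0,0,0.001],"roll":0},
    {"grip":1,"slide":[0,0,0.001],"roll":0}
  ]
}}

```text
time_s: 22.98
tcp_pos: [0.5666, 0.1304, 0.1141]
eef_rot: [-180.0, -0.1, -111.7]
contact_force: [-8.3, -1.8, 20.2]
gripper_width: 0.0005
```

```bash
python3 st.py; python3 -c "
from h import *
im,d,cal=snap('side','s7.png')"
```

```text
{'time_s': 22.975, 'eef_rot': [-179.988, -0.077, -111.671], 'contact_force': [-8.297, -1.76, 20.154], 'moment': [-0.983, 3.373, -0.055], 'gripper_width': 0.001} -53.97 0.0009749690070748329
```

View pics/s7.png

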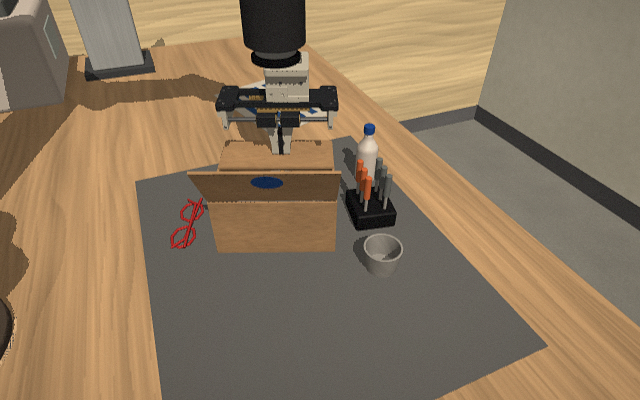

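{"method": "apply_moves", "body": {
  "commands": [
    {"grip":1,"slide":[0,0,-0.05],"roll":0},
    {"grip":1,"slide":[0,0,-0.11],"roll":0},
    {"grip":1,"slide":[0,0,-0.16],"roll":0},
    {"grip":1,"slide":[0.02,0,-0.2],"roll":0},
    {"grip":1,"slide":[0.06,0,-0.2],"roll":0}
  ]
}}

```text
time_s: 23.65
tcp_pos: [0.5465, 0.076, 0.3152]
eef_rot: [-179.8, 0.2, -111.6]
contact_force: [0.3, 0.2, -1.0]
gripper_width: 0.0004
```

{"method": "apply_moves", "body": {
  "commands": [
    {"grip":1,"slide":[0.05,0,0],"roll":0},
    {"grip":1,"slide":[0.1,0,0],"roll":0},
    {"grip":1,"slide":[0.15,0,0],"roll":0},
    {"grip":1,"slide":[0.167,0,0],"roll":0},
    {"grip":1,"slide":[0.167,0,0],"roll":0}
  ]
}}

```text
time_s: 24.28
tcp_pos: [0.4829, -0.0806, 0.3123]
eef_rot: [-180.0, 0.0, -111.8]
contact_force: [1.1, 0.2, -0.4]
gripper_width: 0.0001
```

```bash
python3 st.py
python3 - <<'E'
from h import *
p=get_state()['tcp_pos']; print(p)
im,d,cal=snap('top','t8.png');snap('side','s8.png')
P=cloud(d,cal); a=np.radians(-21.8); ex=np.array([np.cos(a),np.sin(a)]); ey=np.array([-ex[1],ex[0]]);c=np.array([.541,.0865])
print((p[:2]-c)@ex,(p[:2]-c)@ey)
X=(P[...,:2]-c)@ex; Y=(P[...,:2]-c)@ey
for lo,hi in [(.0,.02),(.02,.04),(.04,.06),(.06,.08)]:
  m=(d>0)&(np.abs(X)<.09)&(Y>lo)&(Y<hi); print(lo,np.median(P[m][:,2]))
E
```

```text
{'time_s': 24.275, 'eef_rot': [-180.0, 0.003, -111.817], 'contact_force': [1.11, 0.184, -0.371], 'moment': [0.015, 0.037, -0.032], 'gripper_width': 0.0} -35.4 0.2600356377661228
[ 0.48288154 -0.08059534  0.31234092]
0.008091669289436228 -0.176728981792662
0.0 0.11338884442693703
0.02 0.11377828662716198
0.04 0.11390416615598128
0.06 0.11382139705857171
```

View pics/t8.png

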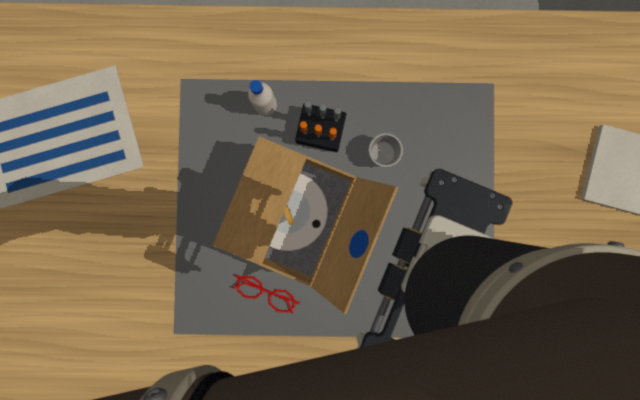

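View pics/s8.png

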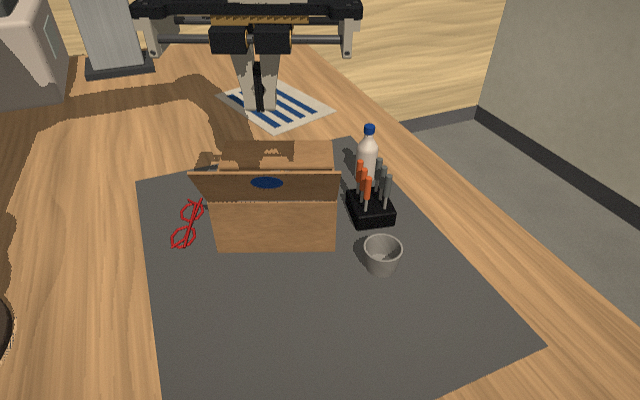

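{"method": "apply_moves", "body": {
  "commands": [
    {"grip":1,"slide":[0,0,0.05],"roll":0},
    {"grip":1,"slide":[0,0,0.1],"roll":0},
    {"grip":1,"slide":[0,0,0.14],"roll":0},
    {"grip":1,"slide":[0,0,0.155],"roll":0},
    {"grip":1,"slide":[0,0,0.155],"roll":0}
  ]
}}

```text
time_s: 25.0
tcp_pos: [0.4832, -0.0795, 0.1572]
eef_rot: [179.9, -0.1, -111.7]
contact_force: [0.1, 0.2, 0.2]
gripper_width: 0.0003
```

{"method": "apply_moves", "body": {
  "commands": [
    {"grip":1,"slide":[-0.02,0,0],"roll":0},
    {"grip":1,"slide":[-0.04,0,0],"roll":0},
    {"grip":1,"slide":[-0.06,0,0],"roll":0},
    {"grip":1,"slide":[-0.078,0,0],"roll":0},
    {"grip":1,"slide":[-0.093,0,-0.002],"roll":0}
  ]
}}

```text
time_s: 25.62
tcp_pos: [0.5179, 0.008, 0.1599]
eef_rot: [-180.0, 0.0, -111.7]
contact_force: [-0.6, -0.8, 0.1]
gripper_width: 0.0002
```

```bash
python3 st.py
python3 - <<'E'
from h import *
p=get_state()['tcp_pos']; print(p)
a=np.radians(-21.8); ex=np.array([np.cos(a),np.sin(a)]); ey=np.array([-ex[1],ex[0]]);c=np.array([.541,.0865])
print((p[:2]-c)@ex,(p[:2]-c)@ey)
snap('side','s9.png')
E
```

```text
{'time_s': 25.625, 'eef_rot': [-179.988, 0.014, -111.679], 'contact_force': [-0.593, -0.832, 0.063], 'moment': [-0.167, 0.119, -0.036], 'gripper_width': 0.0} -44.29 0.24977261200547218
[0.51789296 0.00798463 0.15988808]
0.007703526716599196 -0.08148162238491861
```

View pics/s9.png

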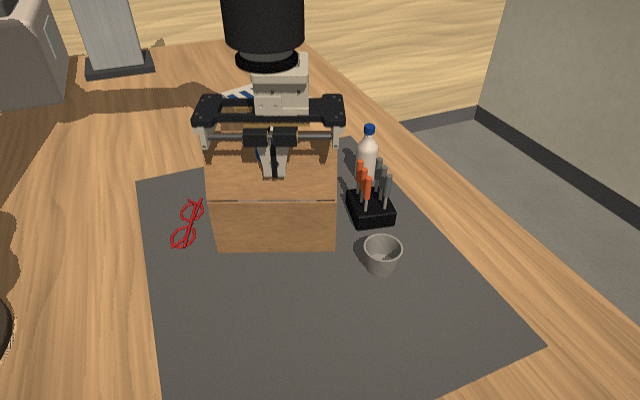

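{"method": "apply_moves", "body": {
  "commands": [
    {"grip":1,"slide":[-0.013,0,0],"roll":0},
    {"grip":1,"slide":[-0.025,0,0.008],"roll":0},
    {"grip":1,"slide":[-0.032,0,0.019],"roll":0},
    {"grip":1,"slide":[-0.036,0,0.029],"roll":0},
    {"grip":1,"slide":[-0.036,0,0.035],"roll":0}
  ]
}}

```text
time_s: 26.3
tcp_pos: [0.5304, 0.0398, 0.1234]
eef_rot: [179.9, -0.1, -111.7]
contact_force: [-0.1, -0.0, -0.8]
gripper_width: 0.0006
```

{"method": "apply_moves", "body": {
  "commands": [
    {"grip":1,"slide":[0,0,0.002],"roll":0},
    {"grip":1,"slide":[0,0,0.004],"roll":0},
    {"grip":1,"slide":[0,0,0.005],"roll":0},
    {"grip":1,"slide":[0,0,0.005],"roll":0}
  ]
}}

```text
time_s: 26.8
tcp_pos: [0.5308, 0.0398, 0.1197]
eef_rot: [-180.0, 0.0, -111.7]
contact_force: [-0.2, 0.2, 0.4]
gripper_width: 0.0007
```

```bash
python3 st.py
```

```text
{'time_s': 26.8, 'eef_rot': [-179.985, 0.016, -111.735], 'contact_force': [-0.212, 0.208, 0.432], 'moment': [0.035, 0.056, -0.01], 'gripper_width': 0.001} -47.14 0.0003868132353090914
```

{"method": "apply_moves", "body": {
  "commands": [
    {"grip":1,"slide":[0,0,0.001],"roll":0},
    {"grip":1,"slide":[0,0,0.002],"roll":0},
    {"grip":1,"slide":[0,0,0.002],"roll":0},
    {"grip":1,"slide":[0,0,0.002],"roll":0}
  ]
}}

```text
time_s: 27.3
tcp_pos: [0.531, 0.0398, 0.1192]
eef_rot: [-179.9, 0.0, -111.7]
contact_force: [-6.0, 0.2, 13.2]
gripper_width: 0.0002
```

{"method": "apply_moves", "body": {
  "commands": [
    {"grip":1,"slide":[0,0,-0.04],"roll":0},
    {"grip":1,"slide":[0,0,-0.1],"roll":0},
    {"grip":1,"slide":[0,0,-0.16],"roll":0},
    {"grip":1,"slide":[0.04,0,-0.2],"roll":0},
    {"grip":1,"slide":[0.09,0,-0.2],"roll":0}
  ]
}}

```text
time_s: 27.92
tcp_pos: [0.4987, -0.044, 0.3213]
eef_rot: [-179.7, 0.2, -111.6]
contact_force: [0.8, -1.0, -0.9]
gripper_width: 0.0004
```

{"method": "apply_moves", "body": {
  "commands": [
    {"grip":1,"slide":[0.05,0,0],"roll":0},
    {"grip":1,"slide":[0.1,0,0],"roll":0},
    {"grip":1,"slide":[0.13,0,0],"roll":0},
    {"grip":1,"slide":[0.13,0,0],"roll":0},
    {"grip":1,"slide":[0.13,0,0],"roll":0}
  ]
}}

```text
time_s: 28.55
tcp_pos: [0.4494, -0.1644, 0.3176]
eef_rot: [-180.0, 0.0, -111.8]
contact_force: [0.4, 0.5, -0.1]
gripper_width: 0.0004
```

```bash
python3 st.py
python3 - <<'E'
from h import *
im,d,cal=snap('top','t10.png');snap('side','s10.png')
P=cloud(d,cal); a=np.radians(-21.8); ex=np.array([np.cos(a),np.sin(a)]); ey=np.array([-ex[1],ex[0]]);c=np.array([.541,.0865])
X=(P[...,:2]-c)@ex; Y=(P[...,:2]-c)@ey
for lo in np.arange(-.1,.1,.02):
  m=(d>0)&(np.abs(X)<.09)&(Y>lo)&(Y<lo+.02); print(lo.round(2),np.median(P[m][:,2]).round(4))
E
```

```text
{'time_s': 28.55, 'eef_rot': [-179.982, 0.018, -111.757], 'contact_force': [0.444, 0.523, -0.09], 'moment': [0.031, 0.075, -0.009], 'gripper_width': 0.0} -25.28 0.027327972929924726
-0.1 0.1183
-0.08 0.1188
-0.06 0.1188
-0.04 0.1189
-0.02 0.1188
0.0 0.1182
0.02 0.1139
0.04 0.1137
0.06 0.1138
0.08 0.1138
```

View pics/t10.png

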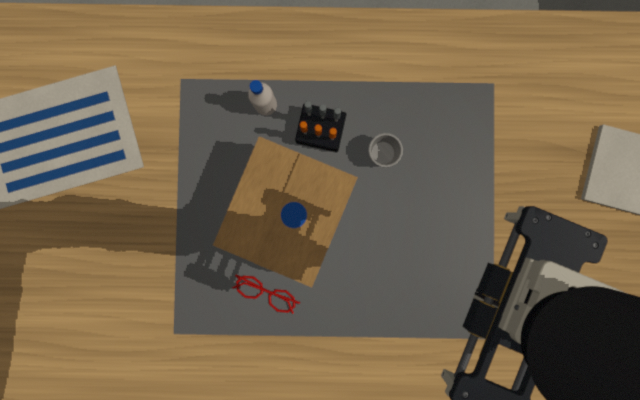

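View pics/s10.png

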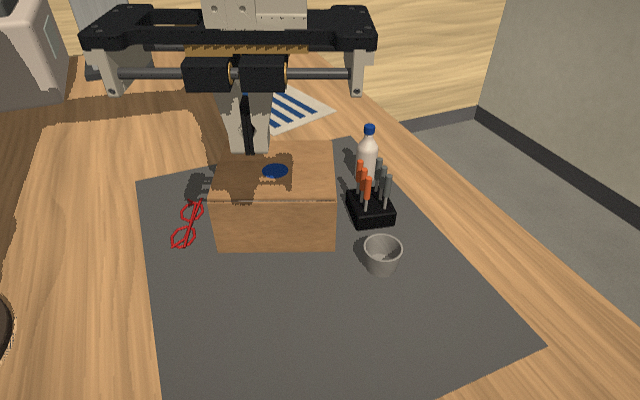

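Both flaps lie level (z about 0.114 m for the plain flap, 0.119 m for the sealed one). In the top picture the seal shows at (293, 214), and the bottle, stand, cup and spectacles stand where they were. I'm handing the job in.

```bash
python3 -c "
from plant import *
print(close_job())"
```

```text
the job is handed in; nothing more can be done
None
```

I wound the key to its stop, then folded the plain flap down and the sealed flap on top of it, and handed the job in at about 28.6 s of the 72 s. No verdict was reported.

- **Key:** I turned it clockwise in two strokes with one regrip.
  - **Stop:** The moment rose from 0.2 to about 0.37 N m while winding, then jumped to 0.68 and 0.87 N m. The first stroke had passed through the same wrist angles without any such jump, so I take this as the stop.
  - **Forcing:** I had queued one 5° step before reading the 0.68 N m, so I pressed a little further into the stop than intended. The highest reading was 0.87 N m (twist about 0.22 rad, limit 0.3). I then backed off and let go.
  - **Check that does not settle it:** From the pictures the key turned about 290° (5.07 rad). That is over 5.2 rad only if it started at about 0.13 rad or more. I could not measure where it started, so this part rests on the moment jump.
- **Flaps:** In the final depth picture both lie level, the plain one at z about 0.114 m and the sealed one on top at about 0.119 m. Pressing the plain flap down gave a brief 79 N reading at the wrist (limit 120 N); this was with the fingertips, not the gripper's body.
- **Other things:** The spectacles, screwdriver stand, bottle and cup look unmoved in the final pictures. The arm was clear of everything, with about zero contact force.

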